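Feel along the studs of a shoe sole

TASK

A shoe sole lies bottom-up in a sprung cradle on the cobbler's bench. Run the fingertips along its curved row of five brass studs, from the toe to the heel, touching every stud head lightly in turn, never pressing the cradle down near its bottom stop. Do not pick up or dislodge the sole, leave the hammer, jar and tin alone, and finish with the hand clear.

Things in the scene. Friction and masses are not known exactly. Their poses are not given: they have to be found in the camera images.
- sole: Dark brown leather shoe sole, about 265 mm long, up to 90 mm wide, 14 mm thick, loose, lying bottom-up in the cradle. Origin: middle of its underside. +x points to the toe (the broad end), -x to the heel (the narrow end with a black rubber patch), +z up. The studs lie on its +y half.
- cradle_seat (a point): Centre of the top face of the plywood cradle board (295 x 125 x 12 mm, six 8 mm high steel pegs round the sole keep it from sliding off, with about 2 mm play). 87 mm above the bench when the cradle is up; the sole's origin rests on this point and the axes agree with the sole's. The board is carried by a green jack fixed to the bench.
- cradle (a joint): How far the cradle with the sole has been pressed down, in m: 0 = fully up, 0.020 = hard on its bottom stop. It moves straight down on a spring: it starts to give at about 1 N and needs about 0.5 N more for each mm, and comes back up by itself.
- stud1: Domed brass stud in the sole, the one at the toe, where the row begins. Head 11 mm across, standing 2.5 mm above the sole's face; origin on top of the dome, about 104 mm above the bench when the cradle is up, at x, y = (104, 10) mm in the sole's frame. Neighbours in the row are about 40 mm apart. Fixed in the sole.
- stud2: Domed brass stud in the sole, second from the toe. Head 11 mm across, standing 2.5 mm above the sole's face; origin on top of the dome, about 104 mm above the bench when the cradle is up, at x, y = (71, 29) mm in the sole's frame. Neighbours in the row are about 40 mm apart. Fixed in the sole.
- stud3: Domed brass stud in the sole, the middle one. Head 11 mm across, standing 2.5 mm above the sole's face; origin on top of the dome, about 104 mm above the bench when the cradle is up, at x, y = (31, 24) mm in the sole's frame. Neighbours in the row are about 40 mm apart. Fixed in the sole.
- stud4: Domed brass stud in the sole, fourth from the toe. Head 11 mm across, standing 2.5 mm above the sole's face; origin on top of the dome, about 104 mm above the bench when the cradle is up, at x, y = (-9, 17) mm in the sole's frame. Neighbours in the row are about 40 mm apart. Fixed in the sole.
- stud5: Domed brass stud in the sole, the last one, towards the heel. Head 11 mm across, standing 2.5 mm above the sole's face; origin on top of the dome, about 104 mm above the bench when the cradle is up, at x, y = (-49, 16) mm in the sole's frame. Neighbours in the row are about 40 mm apart. Fixed in the sole.
- hammer: Bystander: hammer, 250 mm long, lying on the bench along the cradle. Loose, not part of the work. Origin on the bench under it.
- gluejar: Bystander: amber glue jar with green cap, 60 mm across, 85 mm tall. Loose, not part of the work. Origin on the bench under it.
- polishtin: Bystander: red and steel polish tin, 75 mm across, 29 mm tall. Loose, not part of the work. Origin on the bench under it.

How it is judged:
By the outcome, as a careful person would: the job done as asked, in the order asked, and still so for the second after the job is handed in, with the robot touching nothing.
It also fails if it takes over 43 s, if anything falls off the work surface, if the arm or the gripper's body presses on something with over 40 N, if the wrist force passes 120 N, or if a joint passes its speed limit or range.

ROBOT

A 6-joint arm with a two-finger parallel gripper is mounted at the origin on the work surface. World frame = base frame: x ahead of the robot, y to its left, z up, the work surface at z = 0. Lengths are in m, angles in rad, forces in N, time in s.
With the tool pointing down it reaches from about 0.375 to 0.75 m from the base axis. Payload 9 kg.
Tool frame: the origin (TCP) lies at the very end of the fingers, on their centre line; the grasp point (between the pads) lies 19 mm behind it; z points along the fingers, y is the line along which they close (so a half turn about z gives the same grasp; the last joint's range is limited). The gripper opens to 85 mm and grips with 20 to 120 N. Pads are 22 mm wide; open, the fingers measure 114 mm over their backs; the gripper's body (76 mm by 85 mm) begins 54 mm behind the grasp point. The pads swing forward as they close: fully open they stand 13 mm farther back than shut.
Start: joints at [-1.55, 0.104, 0.097, 1.564, 0, 1.353], TCP at [0.142, -0.583, 0.231] pointing down, gripper open.
Joint ranges: [-2.99, 2.99], [-0.84, 1.86], [-1.1, 1.16], [-1.84, 2.11], [-1.51, 1.56], [-3.14, 3.14]. Speed limits (rad/s): [2.22, 2.22, 2.57, 3.14, 3.14, 3.14].

INTERFACE

Orientations are given as a unit quaternion [w, x, y, z].
In Python, from station import manip gives the robot as it stands.
- The arm moves only by the shell command python3 -m pendant 'ROWS' [FORCE]. ROWS is JSON, a list of rows, each an object of numbers: "x", "y", "z": the shift along the tool's x, y, z normalised to -1 to 1, where 1 is 20 cm; "rx", "ry", "rz": the turn, a rotation vector about the tool's x, y, z normalised to -1 to 1, where 1 is 90 degrees; "grip": the opening, from -1 (shut) to 1 (fully open). In form: [{"x": .., "y": .., "z": .., "rx": .., "ry": .., "rz": .., "grip": ..}, ...]. A call has 1 to 10 rows; each row is the pose to reach, as a shift and turn from the pose commanded when the call began, along the tool's axes at that moment; what a row does not reach only later rows make up. A row lasts 1/8 s, in which the tool goes at most 62.5 mm and 10.7 degrees, less where a joint would pass 70% of its speed; a pose out of reach is approached as far as the arm can. A call with a number of a shift or a turn outside -1 to 1 is refused whole. A call with a gripper value outside its range is refused whole. The fingers move at their own pace and stop on an object; FORCE is the grip in N (left out, the last holds). Time passes only in rows, so rows that repeat a pose let the fingers close. It gives the time, the measured TCP pose, the force, the opening and the grip force at its end, in the units of the state.
- manip.state(): the state, without advancing time (a new reading comes with each control period).
- manip.snapshot(name): name is "scene" or "top" or "wrist"; returns a dict with "img" (480x640x3 uint8, blue, green, red), "depth" (480x640 float32, m along the optical axis (not along the pixel's ray), 0 where there is no reading), "fx", "fy", "cx", "cy" (pixels), "extrinsics" (4x4, takes a point from camera to world coordinates). Camera axes: x right, y up, looking along -z (the intrinsics and any distortion apply to the point x, -y, -z); pixel columns grow to the right and rows downward; lengths in m; the calibration is good to about 2 mm. A picture is of the moment at which its call begins.
- manip.finish_job(): hands the job in; it is judged then, once.
Trained networks look in the newest picture that a camera, given by its name, has taken for a name from the list of things; names that differ only in an ending like _2 or _b are one class to them, and where a whole thing is asked for, a point or a joint stands for the part that bears it (a point fixed in the world has none). Each returns a list of dicts, best first, with "confidence" (0 to 1); they miss things now and then, are a little off and sometimes report something else, mostly with a low value. They report only what shows in the picture. A call takes as long as a camera call.
- manip.spot_in(camera, label): "bbox" ([left, top, right, bottom] in pixels, round what is visible of it).
- manip.outline_of(camera, label): "region" (480x640 bool, what is visible of it) and "bbox" ([left, top, right, bottom] in pixels, round what is visible of it).
- manip.landmark_of(camera, label): "xy" ([column, row] in pixels: a listed point, or the origin of a listed thing).
The state is a dict: "clock": time; "q": joint angles; "qvel": joint speeds; "joint_torque": joint torques, N m; "position": TCP position; "orientation": TCP orientation; "contact_force": force on the tool from outside, world axes, zero at the start; "moment": the same for the moment, N m; "opening": finger opening in m; "gripper_force": force on a finger pad.
Only numpy, scipy, OpenCV 4.12 (cv2) and the standard library are available. Lean on these libraries where they do the work, as an engineer would, in place of code of your own. Each camera call takes 0.05 s, during which the arm holds its last target. There are 200 camera calls.

## Working session

There is one attempt and no reset: what is moved stays moved. The work goes in short steps, Python scripts to look and compute and a shell command to move; the robot and the scene stay as the last step left them, time stands still between calls to the robot, and variables do not carry over. Pictures are saved under pics/ and viewed, at most 10 in all, crops included, and the job is handed in when it is done.

```bash
mkdir -p pics; ls; cat > h.py <<'E'
import numpy as np, cv2
from station import manip
def ray(s,xy):
    E=np.array(s["extrinsics"]); d=np.array([(xy[0]-s["cx"])/s["fx"],-(xy[1]-s["cy"])/s["fy"],-1.0])
    return E[:3,3],E[:3,:3]@d
def at_z(s,xy,z):
    o,d=ray(s,xy); return o+d*(z-o[2])/d[2]
def at_depth(s,xy):
    u,v=[int(round(a)) for a in xy]; w=s["depth"][v-1:v+2,u-1:u+2]; w=w[w>0]
    o,d=ray(s,xy); return o+d*np.median(w) if len(w) else None
def tri(s1,p1,s2,p2):
    o1,d1=ray(s1,p1);o2,d2=ray(s2,p2)
    t=np.linalg.lstsq(np.c_[d1,-d2],o2-o1,rcond=None)[0]
    a=o1+d1*t[0];b=o2+d2*t[1]; return (a+b)/2,np.linalg.norm(a-b)
E
cat > look.py <<'E'
from h import *
np.set_printoptions(precision=4,suppress=True)
st=manip.state();print(st["clock"],st["position"],st["orientation"],st["opening"],st["contact_force"])
for c in ["top","scene"]:
    s=manip.snapshot(c);cv2.imwrite(f"pics/{c}0.png",s["img"]);print(c,s["extrinsics"][:3,3] if hasattr(s["extrinsics"],'shape') else '')
    for n in ["stud1","stud2","stud3","stud4","stud5","cradle_seat","sole","hammer","gluejar","polishtin"]:
        for r in manip.landmark_of(c,n)[:2]:
            print(c,n,np.array(r["xy"]),round(r["confidence"],2),at_depth(s,r["xy"]),at_z(s,r["xy"],.104))
E
python3 look.py
```

```text
pics
0.0 [ 0.1419 -0.5826  0.2305] [-0.0007  0.9929  0.1191  0.    ] 0.08520597296217204 [ 0.0749  0.1326 -0.3249]
top [0.5002 0.0262 1.0243]
top stud1 [260.6 212.3] 0.52 [0.6151 0.149  0.1036] [0.615 0.149 0.104]
top stud1 [282.5 201. ] 0.46 [0.6335 0.1158 0.1023] [0.6332 0.1156 0.104 ]
top stud2 [260.6 212.3] 0.52 [0.6151 0.149  0.1036] [0.615 0.149 0.104]
top stud2 [282.5 201. ] 0.46 [0.6335 0.1158 0.1023] [0.6332 0.1156 0.104 ]
top stud3 [260.6 212.3] 0.52 [0.6151 0.149  0.1036] [0.615 0.149 0.104]
top stud3 [282.5 201. ] 0.46 [0.6335 0.1158 0.1023] [0.6332 0.1156 0.104 ]
top stud4 [260.6 212.3] 0.52 [0.6151 0.149  0.1036] [0.615 0.149 0.104]
top stud4 [282.5 201. ] 0.46 [0.6335 0.1158 0.1023] [0.6332 0.1156 0.104 ]
top stud5 [260.6 212.3] 0.52 [0.6151 0.149  0.1036] [0.615 0.149 0.104]
top stud5 [282.5 201. ] 0.46 [0.6335 0.1158 0.1023] [0.6332 0.1156 0.104 ]
top sole [247.4 257.4] 0.81 [0.545  0.1673 0.103 ] [0.545  0.1672 0.104 ]
top hammer [317.3 317.5] 0.93 [0.4522 0.0604 0.0255] [0.456  0.0577 0.104 ]
top gluejar [232.2 185.2] 0.73 [0.6606 0.1989 0.0793] [0.6564 0.1944 0.10
[... 576 characters left out ...]
ene stud4 [394.3 210.4] 0.59 [0.614  0.1488 0.1037] [0.6141 0.1486 0.104 ]
scene stud4 [377.8 176. ] 0.5 [0.5451 0.188  0.1039] [0.5451 0.1879 0.104 ]
scene stud5 [394.3 210.4] 0.59 [0.614  0.1488 0.1037] [0.6141 0.1486 0.104 ]
scene stud5 [377.8 176. ] 0.5 [0.5451 0.188  0.1039] [0.5451 0.1879 0.104 ]
scene cradle_seat [440.2 242.7] 0.64 [0.6898 0.1891 0.0389] [0.71   0.1473 0.104 ]
scene sole [366.4 188.8] 0.67 [0.5484 0.1537 0.1026] [0.5492 0.1528 0.104 ]
scene hammer [285.1 223.7] 0.61 [0.4513 0.0449 0.0223] [0.4982 0.0067 0.104 ]
scene gluejar [438.4 240. ] 0.59 [0.6857 0.1882 0.0442] [0.7047 0.1496 0.104 ]
scene polishtin [420.6 195.8] 0.89 [0.5971 0.2549 0.0306] [0.6274 0.2027 0.104 ]
```

```bash
cat > fit.py <<'E'
from h import *
np.set_printoptions(precision=4,suppress=True)
P=[]
for c in ["top","scene"]:
    s=manip.snapshot(c)
    for r in manip.landmark_of(c,"stud1"): print(c,np.array(r["xy"]),round(r["confidence"],2),at_z(s,r["xy"],.104),at_depth(s,r["xy"]))
    im=s["img"]; x0,y0=(190,180) if c=="top" else (280,120)
    cv2.imwrite(f"pics/{c}c.png",cv2.resize(im[y0:y0+150,x0:x0+200],None,fx=4,fy=4,interpolation=cv2.INTER_CUBIC))
E
python3 fit.py
```

```text
top [215.2 277.3] 0.61 [0.5134 0.2157 0.104 ] [0.5134 0.2159 0.103 ]
top [282.1 202.3] 0.6 [0.6312 0.1162 0.104 ] [0.6312 0.1162 0.1038]
top [260.9 209.1] 0.44 [0.62   0.1487 0.104 ] [0.6201 0.1488 0.1034]
top [228.6 256.1] 0.41 [0.5464 0.1962 0.104 ] [0.5464 0.1964 0.103 ]
scene [378.  173.7] 0.44 [0.542  0.1922 0.104 ] [0.5412 0.1932 0.1026]
scene [388.9 190.6] 0.41 [0.5803 0.1755 0.104 ] [0.5795 0.1767 0.1022]
scene [388.3 227.2] 0.38 [0.6287 0.1152 0.104 ] [0.6289 0.1149 0.1044]
scene [396.4 209.4] 0.38 [0.6154 0.1526 0.104 ] [0.6139 0.1549 0.1005]
```

View pics/topc.png

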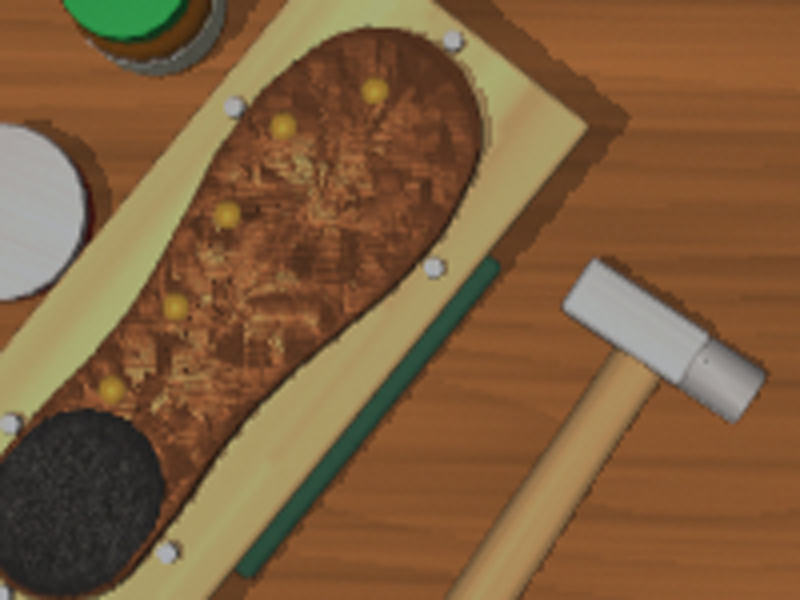

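View pics/scenec.png

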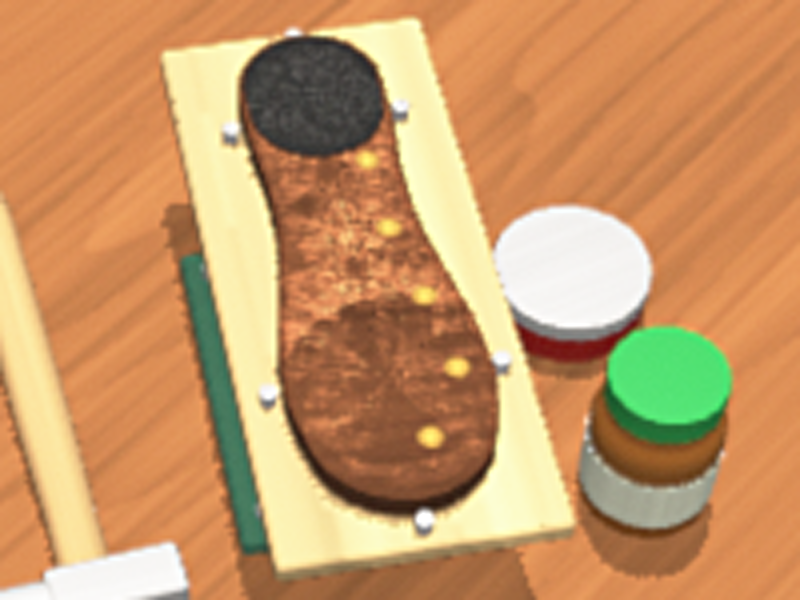

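```bash
cat > fit2.py <<'E'
from h import *
np.set_printoptions(precision=4,suppress=True)
C={"top":[(375,91),(284,127),(228,214),(175,307),(112,390)],"scene":[(431,437),(456,367),(425,296),(389,228),(367,160)]}
O={"top":(190,180),"scene":(280,120)};S={};Q={}
for c in C:
    s=S[c]=manip.snapshot(c);im=s["img"].astype(float);Q[c]=[]
    for x,y in C[c]:
        u,v=(x+.5)/4-.5+O[c][0],(y+.5)/4-.5+O[c][1]
        for _ in range(3):
            yy,xx=np.mgrid[-4:5,-4:5]+np.array([int(round(v)),int(round(u))])[:,None,None]
            p=im[yy,xx]; w=np.clip(p[...,2]+p[...,1]-2.2*p[...,0],0,None); w=w*(np.hypot(xx-u,yy-v)<4.5)
            w=np.clip(w-.55*w.max(),0,None); u,v=(w*xx).sum()/w.sum(),(w*yy).sum()/w.sum()
        Q[c].append((u,v))
T=[]
for a,b in zip(Q["top"],Q["scene"]):
    p,e=tri(S["top"],a,S["scene"],b);T.append(p);print(np.array(a),np.array(b),p,"gap",e,at_depth(S["top"],a),at_depth(S["scene"],b))
T=np.array(T);m=np.array([[104,10],[71,29],[31,24],[-9,17],[-49,16]])/1e3
z=m@[1,1j];w=T[:,:2]@[1,1j];k=((w-w.mean())*np.conj(z-z.mean())).sum();R=k/abs(k);t=w.mean()-R*z.mean()
f=R*z+t;print("yaw deg",np.degrees(np.angle(R)),"origin",t,"z",T[:,2].mean());print("fit",np.c_[f.real,f.imag],"resid mm",abs(f-w)*1e3)
np.save("studs.npy",np.c_[f.real,f.imag])
for c in S:
  for n in ["gluejar","polishtin","hammer"]:
    r=manip.landmark_of(c,n); print(c,n,at_z(S[c],r[0]["xy"],0) if r else None)
E
python3 fit2.py
```

```text
[283.2134 202.3516] [387.219  228.7345] [0.6301 0.1133 0.1034] gap 0.003235173176998282 [0.6311 0.1144 0.1042] [0.6299 0.1109 0.1051]
[260.26   211.3898] [393.752  211.2549] [0.6153 0.1484 0.1035] gap 0.0033626394920390924 [0.6164 0.1495 0.1043] [0.6146 0.1465 0.1041]
[246.1755 233.267 ] [385.8273 192.8059] [0.5809 0.1689 0.1051] gap 0.0031845855038441172 [0.5822 0.1704 0.1032] [0.5796 0.1681 0.1043]
[233.3669 256.3926] [376.423  176.2675] [0.5448 0.1874 0.104 ] gap 0.003755641346096831 [0.546  0.1887 0.1046] [0.5436 0.186  0.1037]
[217.2348 277.2689] [371.3875 159.6096] [0.5125 0.2115 0.1032] gap 0.003217569056904416 [0.5135 0.2128 0.1031] [0.5124 0.2091 0.1047]
yaw deg -37.591896200871 origin (0.5415600310117935+0.16875069140066104j) z 0.10382180541359598
fit [[0.6301 0.1132]
 [0.6155 0.1484]
 [0.5808 0.1689]
 [0.5448 0.1877]
 [0.5125 0.2113]] resid mm [0.104  0.1856 0.1698 0.2892 0.204 ]
top gluejar [0.6738 0.2173 0.    ]
top polishtin [0.5879 0.2778 0.    ]
top hammer [0.4526 0.0632 0.    ]
scene gluejar [0.6747 0.2224 0.    ]
scene polishtin [0.5824 0.2765 0.    ]
scene hammer [0.4417 0.0524 0.    ]
```

```bash
python3 -m pendant '[{"x":0.3,"y":-0.26,"z":0,"rx":0,"ry":0,"rz":-0.12,"grip":-1},{"x":0.6,"y":-0.53,"z":0,"rx":0,"ry":0,"rz":-0.24,"grip":-1},{"x":0.9,"y":-0.8,"z":0,"rx":0,"ry":0,"rz":-0.36,"grip":-1},{"x":1,"y":-0.9,"z":0,"rx":0,"ry":0,"rz":-0.48,"grip":-1},{"x":1,"y":-0.9,"z":0,"rx":0,"ry":0,"rz":-0.6,"grip":-1},{"x":1,"y":-0.9,"z":0,"rx":0,"ry":0,"rz":-0.7,"grip":-1},{"x":1,"y":-0.9,"z":0,"rx":0,"ry":0,"rz":-0.7,"grip":-1}]' 20
cat > go.py <<'E'
import sys
from h import *
from scipy.spatial.transform import Rotation as Ro
np.set_printoptions(precision=4,suppress=True)
s=manip.state();q=s["orientation"];R=Ro.from_quat([q[1],q[2],q[3],q[0]])
x,y,z=map(float,sys.argv[1:4])
g=Ro.from_matrix(np.c_[[np.cos(a:=np.radians(142.4)),np.sin(a),0],[np.sin(a),-np.cos(a),0],[0,0,-1]])
print("t",s["clock"],"pos",np.array(s["position"]),"open",s["opening"],"F",np.array(s["contact_force"]),"q",np.array(s["q"]))
print("shift",R.inv().apply(np.array([x,y,z])-s["position"])/.2,"rot",(R.inv()*g).as_rotvec()/(np.pi/2))
E
python3 go.py .630 .113 .16
```

```text
clock: 2.58
position: [0.2939, -0.3606, 0.2315]
orientation: [0.0, 0.784, 0.62, -0.0]
contact_force: [-0.0, 0.1, 0.2]
opening: -0.0002
gripper_force: 0.0
t 2.575 pos [ 0.2939 -0.3606  0.2315] open -0.0002124979248272865 F [-0.0349  0.0883  0.1635] q [-1.1693 -0.3104 -0.2909  1.5897 -0.0001  0.6344]
shift [2.6924 1.0884 0.3563] rot [-0.      0.0004 -0.7305]
```

```bash
python3 -m pendant '[{"x":0.3,"y":0.12,"z":0,"rx":0,"ry":0,"rz":-0.11,"grip":-1},{"x":0.6,"y":0.24,"z":0,"rx":0,"ry":0,"rz":-0.22,"grip":-1},{"x":0.9,"y":0.36,"z":0,"rx":0,"ry":0,"rz":-0.33,"grip":-1},{"x":1,"y":0.4,"z":0,"rx":0,"ry":0,"rz":-0.44,"grip":-1},{"x":1,"y":0.4,"z":0,"rx":0,"ry":0,"rz":-0.55,"grip":-1},{"x":1,"y":0.4,"z":0,"rx":0,"ry":0,"rz":-0.66,"grip":-1},{"x":1,"y":0.4,"z":0,"rx":0,"ry":0,"rz":-0.73,"grip":-1},{"x":1,"y":0.4,"z":0,"rx":0,"ry":0,"rz":-0.73,"grip":-1}]'; python3 go.py .630 .113 .16
```

```text
clock: 3.58
position: [0.4175, -0.1849, 0.2312]
orientation: [-0.0, 0.325, 0.946, -0.0]
contact_force: [0.5, 0.4, 0.4]
opening: -0.0
gripper_force: 0.0
t 3.575 pos [ 0.4175 -0.1849  0.2312] open -1.8255538958815986e-05 F [0.4538 0.4004 0.3561] q [-0.7047 -0.3366 -0.3125  1.5949 -0.0001 -0.0434]
shift [0.0763 1.8281 0.356 ] rot [-0.     -0.     -0.0032]
```

```bash
python3 -m pendant '[{"x":0,"y":0.3,"z":0,"grip":-1,"rx":0,"ry":0,"rz":0},{"x":0,"y":0.6,"z":0,"grip":-1,"rx":0,"ry":0,"rz":0},{"x":0,"y":0.9,"z":0,"grip":-1,"rx":0,"ry":0,"rz":0},{"x":0.04,"y":1,"z":0,"grip":-1,"rx":0,"ry":0,"rz":0},{"x":0.04,"y":1,"z":0,"grip":-1,"rx":0,"ry":0,"rz":0}]'; python3 -m pendant '[{"x":0.02,"y":0.25,"z":0,"grip":-1,"rx":0,"ry":0,"rz":0},{"x":0.036,"y":0.5,"z":0,"grip":-1,"rx":0,"ry":0,"rz":0},{"x":0.036,"y":0.75,"z":0.1,"grip":-1,"rx":0,"ry":0,"rz":0},{"x":0.036,"y":0.828,"z":0.25,"grip":-1,"rx":0,"ry":0,"rz":0},{"x":0.036,"y":0.828,"z":0.356,"grip":-1,"rx":0,"ry":0,"rz":0},{"x":0.036,"y":0.828,"z":0.356,"grip":-1,"rx":0,"ry":0,"rz":0},{"x":0.036,"y":0.828,"z":0.356,"grip":-1,"rx":0,"ry":0,"rz":0},{"x":0.036,"y":0.828,"z":0.356,"grip":-1,"rx":0,"ry":0,"rz":0}]'; python3 go.py .630 .113 .110
python3 - <<'E'
from h import *
s=manip.snapshot("scene");cv2.imwrite("pics/s2.png",cv2.resize(s["img"][60:260,260:500],None,fx=3,fy=3))
E
```

```text
clock: 4.2
position: [0.5336, -0.0202, 0.231]
orientation: [-0.0, 0.323, 0.946, -0.0]
contact_force: [0.0, 0.1, -0.0]
opening: -0.0001
gripper_force: 0.0
clock: 5.2
position: [0.6294, 0.1136, 0.1617]
orientation: [0.001, 0.323, 0.946, 0.0]
contact_force: [0.4, 0.5, 0.5]
opening: 0.0003
gripper_force: 0.0
t 5.2 pos [0.6294 0.1136 0.1617] open 0.00032769923700714506 F [0.4111 0.4655 0.4995] q [-0.0254  0.2195  0.0979  1.447  -0.0001  0.6326]
shift [-0.0037 -0.0008  0.2586] rot [ 0.0008  0.0012 -0.0011]
```

View pics/s2.png

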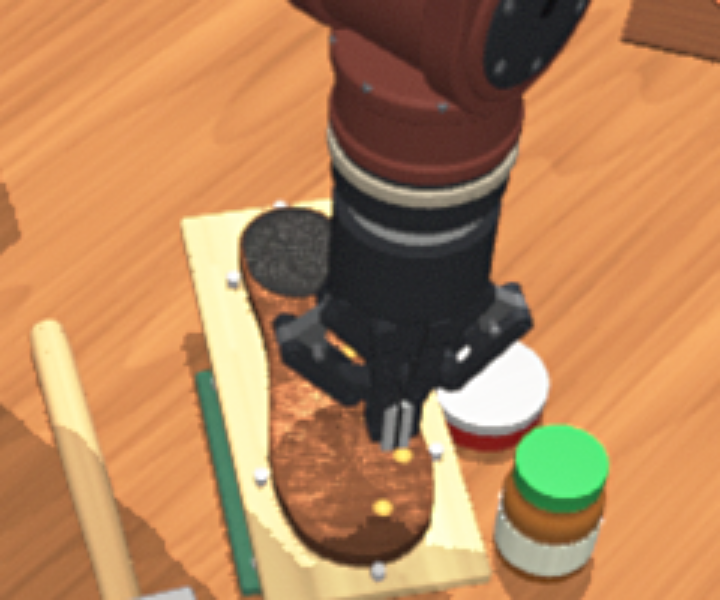

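```bash
python3 -m pendant '[{"x":-0.003,"y":0,"z":0.12,"grip":-1,"rx":0,"ry":0,"rz":0},{"x":-0.003,"y":0,"z":0.22,"grip":-1,"rx":0,"ry":0,"rz":0},{"x":-0.003,"y":0,"z":0.26,"grip":-1,"rx":0,"ry":0,"rz":0},{"x":-0.003,"y":0,"z":0.26,"grip":-1,"rx":0,"ry":0,"rz":0},{"x":-0.003,"y":0,"z":0.26,"grip":-1,"rx":0,"ry":0,"rz":0}]'; python3 go.py .630 .113 .104
python3 -m pendant '[{"x":0,"y":0,"z":0.01,"grip":-1,"rx":0,"ry":0,"rz":0},{"x":0,"y":0,"z":0.01,"grip":-1,"rx":0,"ry":0,"rz":0}]'; python3 go.py .630 .113 .104
```

```text
clock: 5.88
position: [0.6297, 0.1139, 0.109]
orientation: [0.001, 0.322, 0.947, 0.0]
contact_force: [0.0, 1.2, -0.1]
opening: 0.0
gripper_force: 0.0
t 5.875 pos [0.6297 0.1139 0.109 ] open 4.445393254102389e-05 F [ 0.0327  1.2076 -0.0899] q [-0.025   0.2354  0.0201  1.3544 -0.0001  0.6316]
shift [-0.004  -0.0025  0.0249] rot [ 0.0004  0.0006 -0.0002]
clock: 6.12
position: [0.6293, 0.1139, 0.1063]
orientation: [0.0, 0.322, 0.947, -0.0]
contact_force: [1.6, 0.2, 0.5]
opening: 0.0
gripper_force: 0.0
t 6.125 pos [0.6293 0.1139 0.1063] open 1.7535325147149487e-05 F [1.6357 0.2368 0.5342] q [-0.025   0.2365  0.0165  1.3504 -0.0001  0.6316]
shift [-0.0052 -0.0014  0.0115] rot [ 0.0001  0.0002 -0.0002]
```

```bash
for i in 1 2 3; do python3 -m pendant '[{"x":0,"y":0,"z":0.0075,"grip":-1,"rx":0,"ry":0,"rz":0},{"x":0,"y":0,"z":0.0075,"grip":-1,"rx":0,"ry":0,"rz":0}]' | grep -E "posi|contact"; done
```

```text
position: [0.6291, 0.1139, 0.1044]
contact_force: [0.4, -0.5, 0.2]
position: [0.6293, 0.1139, 0.1031]
contact_force: [-0.4, -0.1, 1.2]
position: [0.6293, 0.1139, 0.1016]
contact_force: [0.2, -0.3, 0.8]
```

```bash
for i in 1 2; do python3 -m pendant '[{"x":0,"y":0,"z":0.0075,"grip":-1,"rx":0,"ry":0,"rz":0},{"x":0,"y":0,"z":0.0075,"grip":-1,"rx":0,"ry":0,"rz":0}]' | grep -E "posi|contact"; 
cat > f.py <<'E'
from h import *
F=[]
for _ in range(4): s=manip.snapshot("scene"); F.append(manip.state()["contact_force"])
print("avg F",np.mean(F,0).round(2),"std",np.std(F,0).round(2),manip.state()["clock"],np.array(manip.state()["position"]).round(4))
E
python3 f.py; done
python3 -c "
from h import *
s=manip.snapshot('scene');cv2.imwrite('pics/s3.png',cv2.resize(s['img'][140:250,340:460],None,fx=5,fy=5))"
```

```text
position: [0.6293, 0.1139, 0.1001]
contact_force: [-0.0, -0.5, 2.3]
avg F [ 0.11 -0.04  2.19] std [0.35 0.48 0.48] 7.325 [0.6293 0.1139 0.1001]
position: [0.6293, 0.1139, 0.0986]
contact_force: [-0.1, -0.2, 3.2]
avg F [ 0.43 -0.05  2.5 ] std [0.59 0.54 0.37] 7.775 [0.6293 0.1139 0.0986]
```

View pics/s3.png

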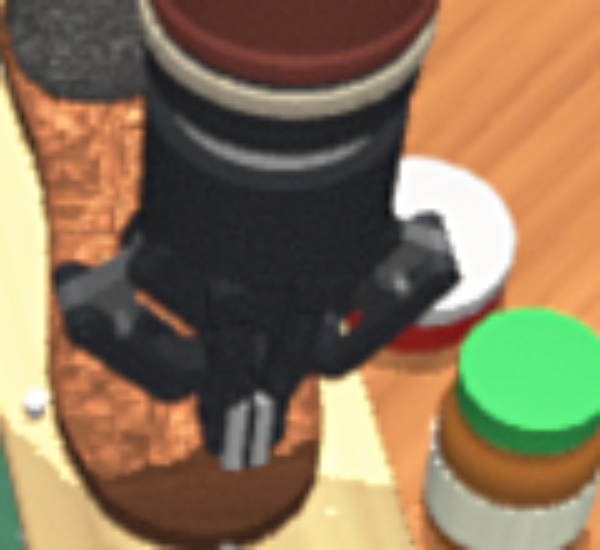

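Fingertip at about crop (245, 468) covers stud 1, the tool stands at it and the 2.5–3 N force fits ~3–4 mm of spring travel, so stud 1 is touched. Next is stud 2.

```bash
python3 -m pendant '[{"x":0,"y":0,"z":-0.035,"grip":-1,"rx":0,"ry":0,"rz":0},{"x":0,"y":0,"z":-0.07,"grip":-1,"rx":0,"ry":0,"rz":0},{"x":0.08,"y":0.048,"z":-0.07,"grip":-1,"rx":0,"ry":0,"rz":0},{"x":0.16,"y":0.095,"z":-0.07,"grip":-1,"rx":0,"ry":0,"rz":0},{"x":0.16,"y":0.095,"z":-0.06,"grip":-1,"rx":0,"ry":0,"rz":0},{"x":0.16,"y":0.095,"z":-0.035,"grip":-1,"rx":0,"ry":0,"rz":0},{"x":0.16,"y":0.095,"z":-0.02,"grip":-1,"rx":0,"ry":0,"rz":0},{"x":0.16,"y":0.095,"z":-0.01,"grip":-1,"rx":0,"ry":0,"rz":0},{"x":0.16,"y":0.095,"z":-0.005,"grip":-1,"rx":0,"ry":0,"rz":0},{"x":0.16,"y":0.095,"z":-0.005,"grip":-1,"rx":0,"ry":0,"rz":0}]'; python3 f.py; python3 go.py .6155 .1484 .1
```

```text
clock: 9.07
position: [0.6154, 0.1484, 0.0996]
orientation: [-0.0, 0.322, 0.947, -0.0]
contact_force: [-1.2, 0.9, 2.1]
opening: 0.0003
gripper_force: 1.2
avg F [-1.6   0.48  2.72] std [0.26 0.65 0.49] 9.275 [0.6154 0.1484 0.0997]
t 9.275 pos [0.6154 0.1484 0.0997] open 0.00017973477574072803 F [-1.9009  1.3166  2.7924] q [ 0.0305  0.2204 -0.014   1.3364 -0.0002  0.6871]
shift [-0.0001  0.0003 -0.0017] rot [-0.0001  0.0001 -0.0003]
```

```bash
python3 -m pendant '[{"x":0,"y":0,"z":-0.035,"grip":-1,"rx":0,"ry":0,"rz":0},{"x":0,"y":0,"z":-0.065,"grip":-1,"rx":0,"ry":0,"rz":0},{"x":0.1,"y":-0.013,"z":-0.065,"grip":-1,"rx":0,"ry":0,"rz":0},{"x":0.2,"y":-0.025,"z":-0.065,"grip":-1,"rx":0,"ry":0,"rz":0},{"x":0.2,"y":-0.025,"z":-0.06,"grip":-1,"rx":0,"ry":0,"rz":0},{"x":0.2,"y":-0.025,"z":-0.035,"grip":-1,"rx":0,"ry":0,"rz":0},{"x":0.2,"y":-0.025,"z":-0.018,"grip":-1,"rx":0,"ry":0,"rz":0},{"x":0.2,"y":-0.025,"z":-0.008,"grip":-1,"rx":0,"ry":0,"rz":0},{"x":0.2,"y":-0.025,"z":0,"grip":-1,"rx":0,"ry":0,"rz":0},{"x":0.2,"y":-0.025,"z":0,"grip":-1,"rx":0,"ry":0,"rz":0}]'; python3 f.py; python3 go.py .5808 .1689 .1
```

```text
clock: 10.52
position: [0.5811, 0.1686, 0.0997]
orientation: [0.0, 0.323, 0.947, -0.0]
contact_force: [1.1, -1.7, 1.8]
opening: 0.0001
gripper_force: 1.2
avg F [ 1.15 -1.47  2.55] std [0.38 0.29 0.28] 10.725 [0.5809 0.1688 0.0998]
t 10.725 pos [0.5809 0.1688 0.0998] open -0.00022072445228830476 F [ 1.2823 -1.8649  2.3723] q [ 0.0671  0.1354 -0.108   1.3269 -0.0003  0.7237]
shift [ 0.0007 -0.0001 -0.001 ] rot [ 0.0001  0.0003 -0.0003]
```

```bash
python3 -m pendant '[{"x":0,"y":0,"z":-0.06,"grip":-1,"rx":0,"ry":0,"rz":0},{"x":0.1,"y":-0.018,"z":-0.065,"grip":-1,"rx":0,"ry":0,"rz":0},{"x":0.2,"y":-0.035,"z":-0.065,"grip":-1,"rx":0,"ry":0,"rz":0},{"x":0.2,"y":-0.035,"z":-0.065,"grip":-1,"rx":0,"ry":0,"rz":0},{"x":0.2,"y":-0.035,"z":-0.06,"grip":-1,"rx":0,"ry":0,"rz":0},{"x":0.2,"y":-0.035,"z":-0.035,"grip":-1,"rx":0,"ry":0,"rz":0},{"x":0.2,"y":-0.035,"z":-0.018,"grip":-1,"rx":0,"ry":0,"rz":0},{"x":0.2,"y":-0.035,"z":-0.008,"grip":-1,"rx":0,"ry":0,"rz":0},{"x":0.2,"y":-0.035,"z":0,"grip":-1,"rx":0,"ry":0,"rz":0},{"x":0.2,"y":-0.035,"z":0,"grip":-1,"rx":0,"ry":0,"rz":0}]'; python3 f.py; python3 go.py .5448 .1877 .1
```

```text
clock: 11.98
position: [0.5449, 0.1876, 0.0997]
orientation: [0.0, 0.322, 0.947, -0.0]
contact_force: [0.5, -1.4, 2.2]
opening: -0.0003
gripper_force: 1.2
avg F [ 0.4  -1.8   3.06] std [0.77 0.14 0.3 ] 12.175 [0.5449 0.1877 0.0997]
t 12.175 pos [0.5449 0.1877 0.0997] open 9.696850856817559e-05 F [ 1.6552 -1.7779  2.9293] q [ 0.1051  0.0495 -0.1989  1.3221 -0.0003  0.7617]
shift [ 0.0003 -0.0003 -0.0013] rot [-0.      0.0003 -0.0002]
```

Stud 5: landing 3 mm short of centre, to keep off the heel patch.

```bash
python3 -m pendant '[{"x":0,"y":0,"z":-0.06,"grip":-1,"rx":0,"ry":0,"rz":0},{"x":0.1,"y":-0.003,"z":-0.065,"grip":-1,"rx":0,"ry":0,"rz":0},{"x":0.185,"y":-0.005,"z":-0.065,"grip":-1,"rx":0,"ry":0,"rz":0},{"x":0.185,"y":-0.005,"z":-0.065,"grip":-1,"rx":0,"ry":0,"rz":0},{"x":0.185,"y":-0.005,"z":-0.06,"grip":-1,"rx":0,"ry":0,"rz":0},{"x":0.185,"y":-0.005,"z":-0.035,"grip":-1,"rx":0,"ry":0,"rz":0},{"x":0.185,"y":-0.005,"z":-0.018,"grip":-1,"rx":0,"ry":0,"rz":0},{"x":0.185,"y":-0.005,"z":-0.008,"grip":-1,"rx":0,"ry":0,"rz":0},{"x":0.185,"y":-0.005,"z":0,"grip":-1,"rx":0,"ry":0,"rz":0},{"x":0.185,"y":-0.005,"z":0,"grip":-1,"rx":0,"ry":0,"rz":0}]'; python3 f.py; python3 go.py .5125 .2113 .1
python3 -c "
from h import *
s=manip.snapshot('scene');cv2.imwrite('pics/s5.png',cv2.resize(s['img'][100:250,300:460],None,fx=4,fy=4))"
```

```text
clock: 13.42
position: [0.5149, 0.2094, 0.0996]
orientation: [0.0, 0.322, 0.947, -0.0]
contact_force: [-0.3, -2.2, 2.6]
opening: 0.0001
gripper_force: 1.2
avg F [-0.39 -1.67  2.52] std [0.2  0.23 0.34] 13.625 [0.5149 0.2095 0.0997]
t 13.625 pos [0.5149 0.2095 0.0997] open -0.00016098719500903252 F [-0.2238 -1.6027  2.9285] q [ 0.1512 -0.0123 -0.2616  1.3214 -0.0004  0.8079]
shift [ 0.0152 -0.0001 -0.0016] rot [-0.0001  0.0002 -0.0003]
```

View pics/s5.png

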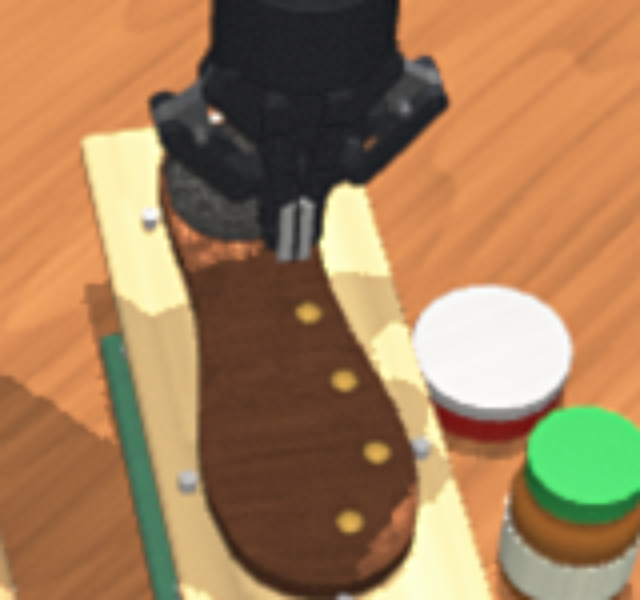

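The fingertip (about crop (293, 255)) covers stud 5 in front of the patch, and studs 1–4 (349,522), (376,453), (344,380) and (308,313) are clear. Lifting off.

```bash
python3 -m pendant '[{"x":0,"y":0,"z":-0.1,"grip":-1,"rx":0,"ry":0,"rz":0},{"x":0,"y":0,"z":-0.3,"grip":-1,"rx":0,"ry":0,"rz":0},{"x":0,"y":0,"z":-0.5,"grip":-1,"rx":0,"ry":0,"rz":0},{"x":0,"y":0,"z":-0.65,"grip":-1,"rx":0,"ry":0,"rz":0},{"x":0,"y":-0.3,"z":-0.65,"grip":-1,"rx":0,"ry":0,"rz":0},{"x":0,"y":-0.5,"z":-0.65,"grip":-1,"rx":0,"ry":0,"rz":0},{"x":0,"y":-0.5,"z":-0.65,"grip":-1,"rx":0,"ry":0,"rz":0},{"x":0,"y":-0.5,"z":-0.65,"grip":-1,"rx":0,"ry":0,"rz":0}]'; python3 f.py
python3 -c "
from h import *
s=manip.snapshot('scene');cv2.imwrite('pics/s6.png',cv2.resize(s['img'][60:280,220:480],None,fx=2.5,fy=2.5))"
```

```text
clock: 14.68
position: [0.4543, 0.1306, 0.2306]
orientation: [0.001, 0.323, 0.947, 0.0]
contact_force: [-1.1, -0.6, -0.2]
opening: -0.0002
gripper_force: 0.0
avg F [0.04 0.12 0.18] std [0.36 0.59 0.21] 14.875 [0.4541 0.1309 0.2296]
```

View pics/s6.png

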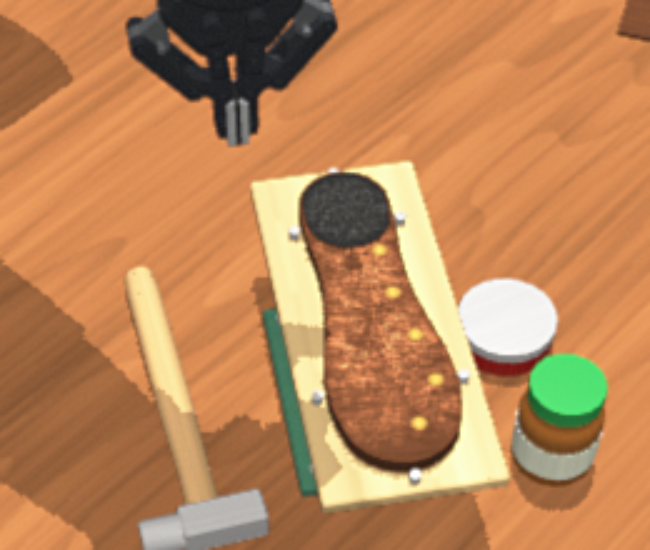

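The hand is clear at crop (235, 140), the sole sits within its pegs with all five studs showing (380,249 to 419,423), and the hammer, jar and tin are where they were.

```bash
python3 -c "
from station import manip
print(manip.finish_job())"
```

```text
the job is handed in; nothing more can be done
None
```

I touched all five studs lightly in order from toe to heel (about 2.5–3 N, pressing the cradle down an estimated 3–4 mm of its 20 mm), left the sole, hammer, jar and tin in place, and handed in with the hand clear at about 15 s.

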